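Roll a sample canister up a scanner's loading ramp and start the scan

ROBOT

A 6-joint arm with a two-finger parallel gripper is mounted at the origin on the work surface. World frame = base frame: x ahead of the robot, y to its left, z up, the work surface at z = 0. Lengths are in m, angles in rad, forces in N, time in s.
With the tool pointing down it reaches from about 0.425 to 0.95 m from the base axis. Payload 3.5 kg.
Tool frame: the origin (TCP) lies between the finger pads; the fingertips stand 14 mm ahead of it and the grasp point (between the pads) lies 5 mm behind it; z points along the fingers, y is the direction in which the jaws open and shut (so a half turn about z gives the same grasp; the last joint's range is limited). The gripper opens to 85 mm and grips with 20 to 120 N. Pads are 22 mm wide; open, the fingers measure 114 mm over their backs; the gripper's body (76 mm by 85 mm) begins 54 mm behind the grasp point. The pads swing forward as they close: fully open they stand 13 mm farther back than shut.
Start: joints at [1.115, 0.286, 1.577, -0, 1.279, -0.15], TCP at [0.203, 0.644, 0.245] pointing down, gripper open.
Joint ranges: [-2.77, 2.77], [-0.9, 2.22], [0.21, 2.48], [-1.53, 4.67], [0.24, 2.81], [-2.84, 2.84]. Speed limits (rad/s): [2.79, 2.79, 3.14, 3.14, 3.14, 3.14].

INTERFACE

Orientations are given as a unit quaternion [x, y, z, w].
In Python, from plant import ctrl gives the robot as it stands. The module is installed in compiled form; this text tells all that it offers.
- The arm moves only by the tool servo_tool, never from a script. Its argument "increments" is text: rows parted by semicolons, each of 7 numbers parted by spaces: the turn, a rotation vector about the tool's x, y, z in rad, then the shift along the tool's x, y, z in cm, then the finger opening in cm, from 0 to 8.54. In form: ax ay az dx dy dz claw; .... A call has 1 to 10 rows; each row is the pose to reach, as a shift and turn from the pose commanded when the call began, along the tool's axes at that moment; what a row does not reach only later rows make up. A row lasts 1/12 s, in which the tool goes at most 41.7 mm and 7.16 degrees, less where a joint would pass 70% of its speed; a pose out of reach is approached as far as the arm can. A call with a gripper value outside its range is refused whole. The fingers move at their own pace and stop on an object; "grip_force" is the grip in N (left out, the last holds). Time passes only in rows, so rows that repeat a pose let the fingers close. It gives the time, the measured TCP pose, the force and the opening at its end, in the units of the state.
- ctrl.get_state(): the state, without advancing time (a new reading comes with each control period).
- ctrl.read_camera(name): name is "side" or "top"; returns (picture, depth): 384x512x3 uint8, red, green, blue; 384x512 float32, m along the optical axis (not along the pixel's ray), 0 where there is no reading.
- ctrl.camera_info(name): a dict with "camera_matrix" (3x3 intrinsics, pixels), "world_to_cam" (4x4, takes a point from world to camera coordinates). Camera axes: x right, y down, z forward; pixel columns grow to the right and rows downward; lengths in m; the calibration is good to about 2 mm. A picture is of the moment at which its call begins. camera_info takes no time and is no camera call.
- ctrl.sign_off(): hands the job in, once; it reports no verdict.
The state is a dict: "time": time; "qpos": joint angles; "dq": joint speeds; "joint_efforts": joint torques, N m; "eef_pos": TCP position; "tcp_rot": TCP orientation; "contact_force": force on the tool from outside, world axes, zero at the start; "wrist_torque": the same for the moment, N m; "opening": opening from 0.0 (shut) to 1.0 (fully open).
Only numpy, scipy, OpenCV 4.12 (cv2) and the standard library are available. Lean on these libraries where they do the work, as an engineer would, in place of code of your own. Each camera call takes 0.05 s, during which the arm holds its last target.

TASK

Using only the fingertips, push the lying red-capped canister slowly up the scanner's loading ramp, over the crest and home against the black stop; never let it run back down the ramp, and do not lift, pinch or carry it. Then press the green start button fully down and let go. Leave all the other things on the bench where they stand.

Things in the scene. Friction and masses are not known exactly. Their poses are not given: they have to be found in the camera images.
- loader: Scanner with a loading ramp, fixed to the bench, seen as one: lip, ramp, crest, stop and a white reading head behind the stop (135 mm wide, 89 mm tall, from x = 223 to 317 mm). Origin on the bench (z = 0) under the foot of the ramp, mid-width; x points level in the uphill direction, towards the stop; y across, z up.
- ramp: The aluminium ramp face, 97 mm wide between two blue side rails (8 mm thick, 12 mm above the face). It rises at 10 degrees. Origin at the foot of the face, mid-width, 8 mm above the bench; x points up the slope (the crest is at x = 170 mm), y across, z square to the face.
- lip_top (a point): Inner top edge, mid-width, of the blue lip at the ramp's foot: 14 mm above the bench, 8 mm thick towards the downhill side, 113 mm wide. The waiting canister rests against it.
- crest (a point): Mid-point of the crest at the top of the ramp, in the loader's frame x = 167 mm, z = 37.5 mm. Behind it the floor falls at 9 degrees to the stop: once past the crest the canister rolls on to the stop by itself and stays there.
- stop_top (a point): Top edge, mid-width, of the upright face of the black rubber stop, in the loader's frame x = 223 mm, z = 82 mm.
- seat (a point): Where the centre of the canister is when it lies home against the stop, in the loader's frame x = 198 mm, z = 58 mm. Fixed to the scanner.
- canister: White closed canister with a red cap, a plain rigid cylinder 50 mm in diameter and 90 mm long, about 0.15 to 0.28 kg. It lies across the ramp at its foot, resting against the blue lip, its centre 36 mm above the bench. Origin at its centre; its y axis is the cylinder's axis (red cap towards +y), x and z turn as it rolls. Smooth plastic on smooth metal: pushing takes 1 to 5 N, and unheld it rolls back.
- console: Grey button box, fixed to the bench, 80 x 80 x 40 mm, to the left or the right of the ramp; origin at the centre of its underside.
- start_top (a point): Centre of the top face of the green start button, 32 mm in diameter, which stands on the grey button box and is pressed straight down. It moves with the button.
- start (a joint): Travel of the start button in m: 0 released, 0.006 fully down; a spring lets it up again, and fully down takes about 5 N.
- stirrer: White stirrer with a round steel plate, fixed to the bench, 80 x 80 x 40 mm, on the side of the ramp opposite the button box; origin at the centre of its underside.
- spare: Standing white canister with a blue cap, 50 mm in diameter, 90 mm tall, beside the reading head; leave alone. Origin at the centre of its underside.
- redcap: Standing white jar with a red cap, 52 mm in diameter, 85 mm tall, on the other side of the reading head; leave alone. Origin at the centre of its underside.
- amber: Standing amber bottle with a black cap, 44 mm in diameter, 90 mm tall, to the left of the ramp's foot; leave alone. Origin at the centre of its underside.
- bluecap: Standing white jar with a blue cap, 56 mm in diameter, 70 mm tall, to the right of the ramp's foot; leave alone. Origin at the centre of its underside.
- rack: Orange tube rack with capped tubes, 70 x 160 x 66 mm, far right; leave alone. Origin at the centre of its underside.
- tipbox: Blue box with a clear lid, 87 x 122 x 70 mm, far left; leave alone. Origin at the centre of its underside.
Not all that is in view belongs to the job. What is shaped like the console but purple or yellow is not meant.

How it is judged:
On the way, in this order (a step that is already met when the one before it is completed fails the run):
1. the canister is pushed up the ramp by the fingers (x of canister in the frame of ramp between 0.08 and 0.165 m and z of canister in the frame of ramp below 0.035 m and contact force between canister and the fingers above 0.05 N).
2. the canister lies home against the stop (x of canister in the frame of loader between 0.1934 and 0.2034 m and z of canister in the frame of loader between 0.053 and 0.063 m and y of canister in the frame of loader between -0.008 and 0.008 m and angle between the y axis of canister and the y axis of loader, either way round below 0.12 rad and linear speed of canister below 0.02 m/s), for 0.3 s.
3. the start button is pressed fully down, with the canister home (x of canister in the frame of loader between 0.1934 and 0.2034 m and z of canister in the frame of loader between 0.053 and 0.063 m and y of canister in the frame of loader between -0.008 and 0.008 m and angle between the y axis of canister and the y axis of loader, either way round below 0.12 rad and value of joint start above 0.005 m), for 0.05 s.
At the end, for the whole second after the job is handed in: The canister lies home in the seat (centre within 5 mm of its home place along and in height, 8 mm across, axis within 7 degrees of square), at rest, and the start button is up again after having been pressed (all of step 2 and value of joint start below 0.002 m); the robot touches nothing.
It fails at once if the canister runs on the ramp faster than 0.3 m/s (rolls back or is batted) (x of canister in the frame of ramp below 0.165 m and linear speed of canister above 0.3 m/s).
It fails at once if the canister rolls off over the foot lip (x of canister in the frame of ramp below 0.005 m).
It fails at once if the canister is lifted more than 12 mm off the ramp or the seat, or turned far askew ((x of canister in the frame of ramp below 0.165 m and z of canister in the frame of ramp above 0.037 m) or z of canister in the frame of loader above 0.076 m or angle between the y axis of canister and the y axis of loader, either way round above 0.4 rad).
It fails at once if the start button is pressed before the canister is home (value of joint start above 0.004 m and x of canister in the frame of loader below 0.185 m).
It fails at once if another thing on the bench is moved by more than 20 mm or tipped (distance of any of spare, redcap, amber, bluecap, rack, tipbox from where it was at the start of the episode above 0.02 m or angle between any of spare, redcap, amber, bluecap, rack, tipbox's own z axis and vertical above 0.3 rad).
It also fails if it takes over 48 s, if anything falls off the work surface, if the arm or the gripper's body presses on something with over 40 N, if the wrist force passes 120 N, or if a joint passes its speed limit or range.

## Working session

There is one attempt and no reset: what is moved stays moved. The work goes in short steps, Python scripts to look and compute and a tool call to move; the robot and the scene stay as the last step left them, time stands still between calls to the robot, and variables do not carry over. Pictures are saved under pics/ and viewed, and the job is handed in when it is done.

Besides the shell and the picture viewer there is one more tool, called after ">>>" in YAML: its name, and indented under it one key for each argument. servo_tool: Moves the arm, as the interface text tells. Its arguments: {"type":"object","properties":{"increments":{"type":"string"},"grip_force":{"type":"number"}},"required":["increments"]}

```bash
mkdir -p pics
python3 - <<'E'
from plant import ctrl
import cv2,numpy as np
print(ctrl.get_state())
for n in("side","top"):
    p,d=ctrl.read_camera(n); cv2.imwrite(f"pics/{n}0.png",p[:,:,::-1]); np.savez(f"{n}0.npz",p=p,d=d)
    i=ctrl.camera_info(n); print(n,i["camera_matrix"],i["world_to_cam"])
E
```

```text
{'time': 0.0, 'qpos': array([ 1.11500236e+00,  2.87201087e-01,  1.57815548e+00, -1.92091656e-05,
        1.27863101e+00, -1.50036604e-01]), 'dq': array([-0.00167724, -0.00059887, -0.00011885,  0.00126881,  0.00035461,
       -0.00224888]), 'joint_efforts': array([ 2.45199453e-04, -4.05980551e+01, -2.92619938e+01, -1.21534349e-04,
        6.05731897e-03, -6.01343316e-06]), 'eef_pos': array([0.20290756, 0.64312725, 0.24393519]), 'tcp_rot': array([ 1.52281011e-01,  9.88336511e-01, -1.14568430e-03, -3.48431777e-04]), 'contact_force': array([-0.00861202, -0.14921531,  0.69859402]), 'wrist_torque': array([0.02439362, 0.00283256, 0.08880254]), 'opening': 1.0061319552004573}
side [[384.93518474   0.         254.24550114]
 [  0.         384.93518474 186.62666946]
 [  0.           0.           1.        ]] [[ 0.95812895 -0.28543979  0.0226506  -0.49183525]
 [-0.12307206 -0.48195293 -0.8675106   0.12681802]
 [ 0.25853856  0.82839936 -0.49690272  1.03175237]
 [ 0.          0.          0.          1.        ]]
top [[369.16231069   0.         253.4749409 ]
 [  0.         369.16231069 191.80658014]
 [  0.           0.           1.        ]] [[-1.11099199e-02 -9.99935984e-01 -2.14432838e-03  2.86654411e-02]
 [-9.94360943e-01  1.12741066e-02 -1.05447667e-01  5.03938518e-01]
 [ 1.05465092e-01  9.60721256e-04 -9.94422542e-01  1.00361937e+00]
 [ 0.00000000e+00  0.00000000e+00  0.00000000e+00  1.00000000e+00]]
```

View pics/side0.png

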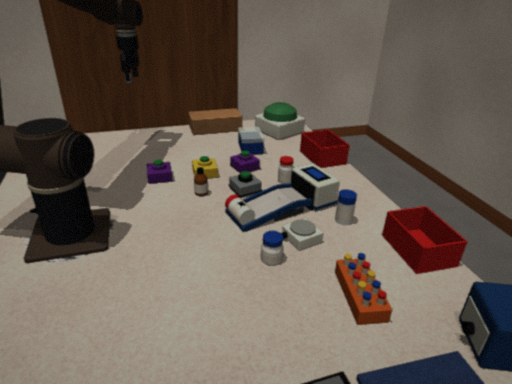

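View pics/top0.png

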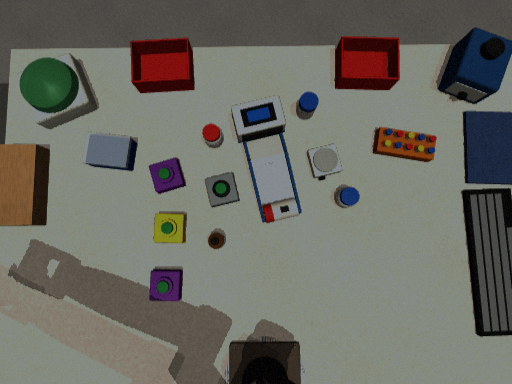

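The grey button box is at top (221,189). The look-alikes are purple (167,175), purple (166,285) and yellow (169,228). The grey one fits: it is grey and right beside the ramp, opposite the stirrer at (324,160). I'll enlarge that area to confirm.

Run:
```python
import cv2,numpy as np
p=np.load("top0.npz")["p"][:,:,::-1]
cv2.imwrite("pics/crop_top0.png",cv2.resize(p[85:255,190:350],None,fx=3.5,fy=3.5,interpolation=cv2.INTER_CUBIC))
```

```text
(no output)
```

View pics/crop_top0.png

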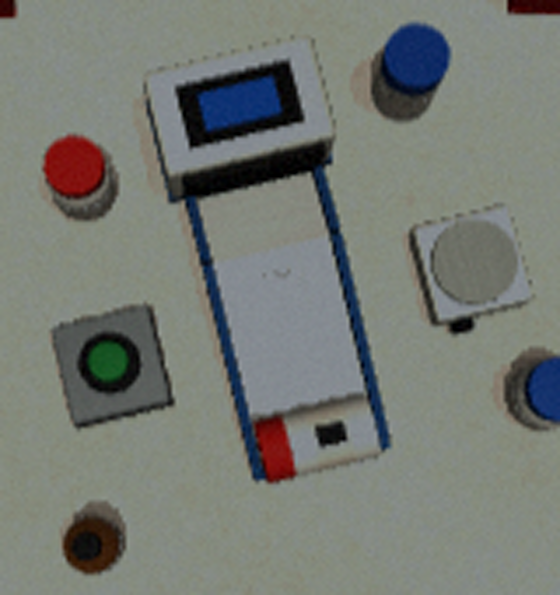

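```bash
cat > h.py <<'E'
import numpy as np,cv2
from plant import ctrl
def cloud(n,p,d):
    i=ctrl.camera_info(n);K=i["camera_matrix"];T=np.linalg.inv(i["world_to_cam"])
    v,u=np.mgrid[:d.shape[0],:d.shape[1]]
    c=np.stack([(u-K[0,2])/K[0,0]*d,(v-K[1,2])/K[1,1]*d,d,np.ones_like(d)],-1)
    return (c@T.T)[...,:3]
E
python3 - <<'E'
from h import *
for n in("top","side"):
    z=np.load(n+"0.npz");p=z["p"];d=z["d"];W=cloud(n,p,d)
    hsv=cv2.cvtColor(p,cv2.COLOR_RGB2HSV);ok=d>0
    X,Y,Z=W[...,0],W[...,1],W[...,2]
    print(n,"bench z",np.median(Z[(abs(X-.5)<.03)&(abs(Y-.15)<.03)&ok]))
    reg=ok&(X>.4)&(X<.85)&(Y>-.13)&(Y<.1)
    head=reg&(abs(Z-.089)<.006)&(X>.62)
    if head.sum()>20:
        r=cv2.minAreaRect(W[head][:,:2].astype(np.float32)*1000);print("head",head.sum(),r, W[head].mean(0))
    blue=reg&(hsv[...,0]>100)&(hsv[...,0]<125)&(hsv[...,1]>140)&(Z<.07)&(Z>.005)&(X<.7)
    lab,nn=None,None
    k,l,s,c=cv2.connectedComponentsWithStats(blue.astype(np.uint8))
    for j in range(1,k):
        if s[j,4]>25:
            q=W[l==j];m=q[:,:2].mean(0);e=cv2.fitLine(q[:,:2].astype(np.float32)*1000,cv2.DIST_HUBER,0,.01,.01).ravel();print("blue",c[j],s[j],np.round(q.mean(0),4),np.degrees(np.arctan2(e[1],e[0])),e, q[:,0].min(),q[:,0].max())
    g=ok&(hsv[...,0]>50)&(hsv[...,0]<85)&(hsv[...,1]>120)&(X>.45)&(X<.7)&(Y>.05)&(Y<.18)
    print("green",g.sum(),W[g].mean(0),np.median(W[g],0),np.argwhere(g).mean(0)[::-1], (W[g].max(0)-W[g].min(0)))
    red=reg&((hsv[...,0]<8)|(hsv[...,0]>172))&(hsv[...,1]>150)&(X<.6)
    print("red",red.sum(),W[red].mean(0),W[red].max(0),W[red].min(0))
E
```

```text
top bench z 0.036956616364764105
head 1673 ((712.7822265625, -31.929786682128906), (92.00169372558594, 215.22311401367188), 13.186324119567871) [ 0.70898535 -0.00363965  0.08821981]
blue [290.08411215 171.47663551] [279 132  22  81 214] [ 0.5588 -0.0794  0.0366] 13.310904 [ 9.7313505e-01  2.3023494e-01  5.5851642e+02 -7.9406609e+01] 0.44695777371351575 0.6709673739053091
blue [253.80861244 181.26794258] [243 140  23  82 209] [0.5325 0.0217 0.0361] 13.329339 [9.7306097e-01 2.3054804e-01 5.3289703e+02 2.1919752e+01] 0.42298529338309715 0.6476464813927822
green 119 [0.51430418 0.11146821 0.06127675] [0.51201729 0.11159246 0.06153675] [220.65546218 187.1092437 ] [0.20246619 0.07603285 0.04354328]
red 143 [ 0.44353821 -0.015611    0.05591875] [ 0.46846843 -0.00221369  0.0655146 ] [ 0.41938694 -0.0291538   0.02537762]
side bench z 0.039011822507457494
head 647 ((716.3597412109375, -31.8402099609375), (87.70938873291016, 213.99038696289062), 13.970749855041504) [ 0.71081923 -0.01275792  0.0880189 ]
blue [266.07894737 191.21929825] [245 184  47  18 114] [0.5584 0.0251 0.0371] 13.02987 [9.7425264e-01 2.2545898e-01 5.6099786e+02 2.5186472e+01] 0.4868296567895346 0.6481634336122634
blue [274.64362851 213.41900648] [227 197  86  34 463] [ 0.5503 -0.0814  0.0263] 13.007344 [ 9.7434121e-01  2.2507593e-01  5.5862762e+02 -8.3689461e+01] 0.42565086167807986 0.6737871764891333
green 67 [0.51161028 0.10569503 0.05754673] [0.51145327 0.1037224  0.05833639] [244.64179104 174.98507463] [0.03444842 0.03489576 0.01585272]
red 59 [ 0.43853236 -0.01274086  0.05134943] [0.51152827 0.08886447 0.06078509] [ 0.42175428 -0.02758973  0.00509637]
```

Run:
```python
from h import *
for n in("top","side"):
    z=np.load(n+"0.npz");p=z["p"];d=z["d"];W=cloud(n,p,d)
    hsv=cv2.cvtColor(p,cv2.COLOR_RGB2HSV);ok=d>0
    X,Y,Z=W[...,0],W[...,1],W[...,2]
    head=ok&(abs(Z-.089)<.005)&(X>.62)&(abs(Y+.005)<.1)
    k,l,s,c=cv2.connectedComponentsWithStats(head.astype(np.uint8))
    j=1+np.argmax(s[1:,4]);q=W[l==j]
    th=np.radians(13.2);r=cv2.minAreaRect(q[:,:2].astype(np.float32)*1000);print(n,r)
    D=np.array([np.cos(th),np.sin(th)]);L=np.array([-D[1],D[0]])
    a=q[:,:2]@D;b=q[:,:2]@L;print("along",np.percentile(a,[1,50,99]),"across",np.percentile(b,[1,99]),np.mean(np.percentile(b,[1,99])))
    # ramp face: z vs along; intersect
    cen=-0.035 if 0 else None
    b0=.5*((.5329*L[0]+.0219*L[1])+(.5585*L[0]-.0794*L[1]));print("b0 rails",b0)
    A=X*D[0]+Y*D[1];B=X*L[0]+Y*L[1]
    f=ok&(abs(B-b0)<.03)&(A>.46)&(A<.72)
    for lo in np.arange(.36,.72,.01):
        m=ok&(abs(B-b0)<.03)&(A>=lo)&(A<lo+.01)
        if m.sum()>3: print(round(lo+.005,3),round(np.median(Z[m])*1000,1),m.sum(),end=" | ")
    print()
    g=ok&(hsv[...,0]>50)&(hsv[...,0]<85)&(hsv[...,1]>120)&(abs(X-.51)<.03)&(abs(Y-.11)<.03)
    print("green",np.median(W[g],0),W[g].min(0),W[g].max(0),(W[g].max(0)+W[g].min(0))/2)
    cm=ok&(abs(X-.51)<.07)&(abs(Y-.11)<.07)&(abs(Z-.04)<.005)&(hsv[...,1]<60)
    print("console",cv2.minAreaRect(W[cm][:,:2].astype(np.float32)*1000))
```

```text
top ((703.8579711914062, 7.718971252441406), (90.56378936767578, 133.812255859375), 13.39466381072998)
along [0.64938067 0.68955253 0.73100285] across [-0.21828302 -0.08822384] -0.15325343278142
b0 rails -0.1526014632769882
0.365 0.4 77 | 0.375 -0.0 70 | 0.385 -0.0 76 | 0.395 0.0 75 | 0.405 38.7 85 | 0.415 55.8 81 | 0.425 60.1 85 | 0.435 60.2 80 | 0.445 55.1 76 | 0.455 40.7 61 | 0.465 16.1 76 | 0.475 18.2 75 | 0.485 20.0 80 | 0.495 22.1 75 | 0.505 23.1 79 | 0.515 25.5 76 | 0.525 27.1 77 | 0.535 28.2 77 | 0.545 30.5 78 | 0.555 32.2 77 | 0.565 34.3 79 | 0.575 36.3 78 | 0.585 37.2 76 | 0.595 35.8 73 | 0.605 34.6 72 | 0.615 32.2 70 | 0.625 31.0 71 | 0.635 29.9 73 | 0.645 75.8 183 | 0.655 87.4 90 | 0.665 88.5 86 | 0.675 88.9 85 | 0.685 89.2 78 | 0.695 89.4 84 | 0.705 89.3 80 | 0.715 88.6 75 | 
green [0.51199819 0.11219255 0.06149044] [0.49676155 0.09710555 0.04623855] [0.5301788  0.12745552 0.06617998] [0.51347017 0.11228053 0.05620926]
console ((513.7162475585938, 112.16140747070312), (80.23426055908203, 79.79706573486328), 13.309501647949219)
side ((708.8518676757812, 5.570831298828125)
[... 303 characters left out ...]
435 60.1 38 | 0.445 56.8 16 | 0.455 51.1 4 | 0.475 18.0 19 | 0.485 19.5 43 | 0.495 20.9 46 | 0.505 22.7 43 | 0.515 24.3 40 | 0.525 26.1 47 | 0.535 28.0 40 | 0.545 29.8 42 | 0.555 31.3 39 | 0.565 33.3 46 | 0.575 34.8 37 | 0.585 36.6 40 | 0.595 35.8 29 | 0.605 33.8 30 | 0.615 32.4 26 | 0.625 31.3 31 | 0.635 29.7 30 | 0.645 58.8 219 | 0.655 86.1 45 | 0.665 87.8 35 | 0.675 89.2 37 | 0.685 89.3 31 | 0.695 89.1 30 | 0.705 89.6 25 | 0.715 88.7 24 | 
green [0.51145327 0.1037224  0.05833639] [0.49519617 0.09201675 0.04824804] [0.52964459 0.12691251 0.06410076] [0.51242038 0.10946463 0.0561744 ]
console ((514.9996948242188, 109.68991088867188), (81.035400390625, 80.38853454589844), 11.425312042236328)
```

```bash
cat >> h.py <<'E'
from scipy.spatial.transform import Rotation as R
TH=np.radians(13.2);D=np.array([np.cos(TH),np.sin(TH),0]);L=np.array([-D[1],D[0],0]);UP=np.array([0,0,1.])
O=.421*D-.153*L
def lw(x,y,z): return O+x*D+y*L+z*UP     # loader -> world
def wl(p): q=np.asarray(p)-O; return np.array([q@D,q@L,q[2]])
def Rt(tilt,yaw=13.2): # tool x uphill, z down; tilt>0: tips toward robot (body uphill), deg
    B=R.from_euler('z',yaw,degrees=True)*R.from_euler('x',180,degrees=True)
    return B*R.from_euler('y',-tilt,degrees=True) 
def plan(pw,Rg):
    s=ctrl.get_state();R0=R.from_quat(s["tcp_rot"]);p0=s["eef_pos"]
    rv=(R0.inv()*Rg).as_rotvec();sh=R0.inv().apply(np.asarray(pw)-p0)*100
    print("t %.2f"%s["time"],"q",s["qpos"].round(3),"loader",(wl(p0)*1000).round(1),"F",s["contact_force"].round(1),"op %.2f"%s["opening"])
    print("rot",rv.round(3),"shift cm",sh.round(2), "tool z",R0.as_matrix()[:,2].round(3))
E
python3 - <<'E'
from h import *
for t in(0,10): print(Rt(t).as_matrix().round(3))
plan([.45,.35,.245],Rt(0))
plan(lw(0.02,0,.2),Rt(0))
E
```

```text
[[ 0.974  0.228  0.   ]
 [ 0.228 -0.974 -0.   ]
 [ 0.     0.    -1.   ]]
[[ 0.959  0.228 -0.169]
 [ 0.225 -0.974 -0.04 ]
 [-0.174  0.    -0.985]]
t 0.10 q [ 1.115  0.287  1.578  0.     1.279 -0.15 ] loader [-76.5 732.8 244.1] F [-0.2  0.2 -0.2] op 1.00
rot [-1.000e-03  3.000e-03  2.605e+00] shift cm [-32.39 -20.52  -0.06] tool z [-0.001 -0.002 -1.   ]
t 0.10 q [ 1.115  0.287  1.578  0.     1.279 -0.15 ] loader [-76.5 732.8 244.1] F [-0.2  0.2 -0.2] op 1.00
rot [-1.000e-03  3.000e-03  2.605e+00] shift cm [-45.74 -58.06   4.51] tool z [-0.001 -0.002 -1.   ]
```

>>> servo_tool:
  increments: "0 0 1.2 -32.4 -20.5 0 4.5;0 0 1.2 -32.4 -20.5 0 4.5;0 0 1.2 -32.4 -20.5 0 4.5;0 0 1.2 -32.4 -20.5 0 4.5;0 0 1.2 -32.4 -20.5 0 4.5;0 0 1.2 -32.4 -20.5 0 4.5;0 0 1.2 -32.4 -20.5 0 4.5;0 0 1.2 -32.4 -20.5 0 4.5;0 0 1.2 -32.4 -20.5 0 4.5;0 0 1.2 -32.4 -20.5 0 4.5"

```text
time: 0.93
eef_pos: [0.4536, 0.3463, 0.2449]
tcp_rot: [0.688, 0.726, -0.0, 0.001]
contact_force: [0.2, -0.4, 0.1]
opening: 0.528
```

Run:
```python
from h import *
plan(lw(0.02,0,.2),Rt(0))
```

```text
t 0.93 q [ 0.475  0.058  1.838 -0.002  1.246  0.421] loader [ 99.6 386.5 244.9] F [ 0.2 -0.4  0.1] op 0.53
rot [2.000e-03 1.000e-03 1.395e+00] shift cm [-39.44  -1.08   4.58] tool z [ 0.001 -0.002 -1.   ]
```

>>> servo_tool:
  increments: "0 0 1.1 -34 -1 2 4.5;0 0 1.1 -34 -1 2 4.5;0 0 1.1 -34 -1 2 4.5;0 0 1.1 -34 -1 2 4.5;0 0 1.1 -34 -1 2 4.5;0 0 1.1 -34 -1 2 4.5;0 0 1.1 -34 -1 2 4.5;0 0 1.1 -34 -1 2 4.5;0 0 1.1 -34 -1 2 4.5;0 0 1.1 -34 -1 2 4.5"

```text
time: 1.77
eef_pos: [0.4622, 0.0082, 0.2247]
tcp_rot: [0.965, 0.261, -0.001, -0.0]
contact_force: [-0.1, 0.2, -0.1]
opening: 0.523
```

Run:
```python
from h import *
plan(lw(0.0,0,.15),Rt(0))
```

```text
t 1.77 q [-0.202 -0.18   2.101 -0.     1.221  0.84 ] loader [ 30.8  55.5 224.7] F [-0.1  0.2 -0.1] op 0.52
rot [-0.     0.001  0.299] shift cm [-4.57  4.4   7.48] tool z [-0.001 -0.    -1.   ]
```

Run:
```python
from h import *
plan(lw(-.045,0,.1),Rt(0))
```

```text
t 1.77 q [-0.202 -0.18   2.101 -0.     1.221  0.84 ] loader [ 30.8  55.5 224.7] F [-0.1  0.2 -0.1] op 0.52
rot [-0.     0.001  0.299] shift cm [-8.87  3.08 12.48] tool z [-0.001 -0.    -1.   ]
```

>>> servo_tool:
  increments: "0 0 0.1 -3 1 2 4.5;0 0 0.2 -6 2 5 4.5;0 0 0.3 -8.9 3.1 7 4.5;0 0 0.3 -8.9 3.1 10 4.5;0 0 0.3 -8.9 3.1 12.5 4.5;0 0 0.3 -8.9 3.1 12.5 4.5;0 0 0.3 -8.9 3.1 12.5 4.5"

```text
time: 2.35
eef_pos: [0.4009, -0.0601, 0.0994]
tcp_rot: [0.993, 0.119, -0.002, -0.001]
contact_force: [0.6, 0.3, 0.2]
opening: 0.523
```

Run:
```python
from h import *
plan(lw(-.045,0,.03),Rt(0))
for n in("side",):
    p,d=ctrl.read_camera(n);np.savez("s1.npz",p=p,d=d)
    cv2.imwrite("pics/s1.png",cv2.resize(p[120:270,160:380,::-1],None,fx=3.5,fy=3.5,interpolation=cv2.INTER_CUBIC))
```

```text
t 2.35 q [-0.401 -0.147  2.325  0.     0.967  0.931] loader [-44.4   2.9  99.4] F [0.6 0.3 0.2] op 0.52
rot [-0.003  0.003  0.008] shift cm [-0.04  0.31  6.94] tool z [-0.003  0.002 -1.   ]
```

View pics/s1.png

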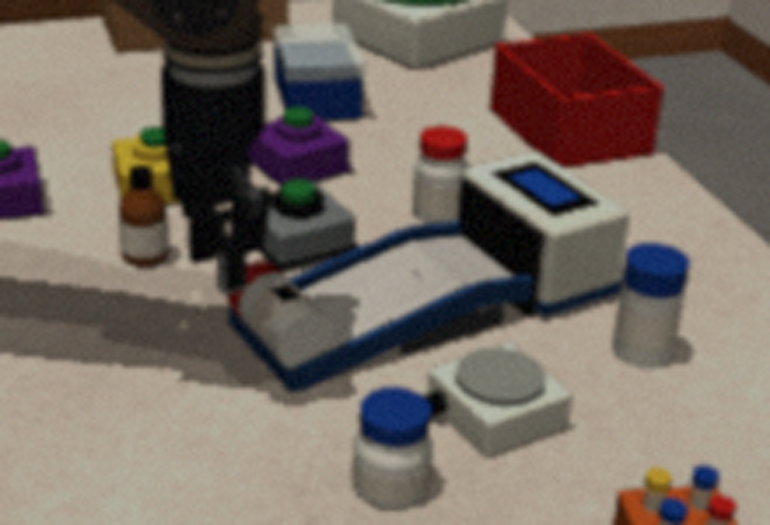

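The fingers (crop 195–245, 180–290) hang behind the lying canister (280,310), clear of it and of the lip. I'll descend next.

>>> servo_tool:
  increments: "0 0 0 0 0.3 2 4.5;0 0 0 0 0.3 4 4.5;0 0 0 0 0.3 6 4.5;0 0 0 0 0.3 6.9 4.5;0 0 0 0 0.3 6.9 4.5;0 0 0 0 0.3 6.9 4.5"

```text
time: 2.9
eef_pos: [0.4036, -0.0643, 0.0325]
tcp_rot: [0.993, 0.118, 0.001, 0.0]
contact_force: [0.7, 0.1, 0.2]
opening: 0.529
```

Run:
```python
from h import *
plan(lw(-.026,0,.03),Rt(0))
p,d=ctrl.read_camera("side")
cv2.imwrite("pics/s2.png",cv2.resize(p[120:270,160:380,::-1],None,fx=3.5,fy=3.5,interpolation=cv2.INTER_CUBIC))
```

```text
t 2.90 q [-0.407  0.003  2.343  0.     0.794  0.926] loader [-42.7  -1.7  32.5] F [0.7 0.1 0.2] op 0.53
rot [ 0.001 -0.001  0.007] shift cm [ 1.67 -0.16  0.25] tool z [ 0.001 -0.001 -1.   ]
```

View pics/s2.png

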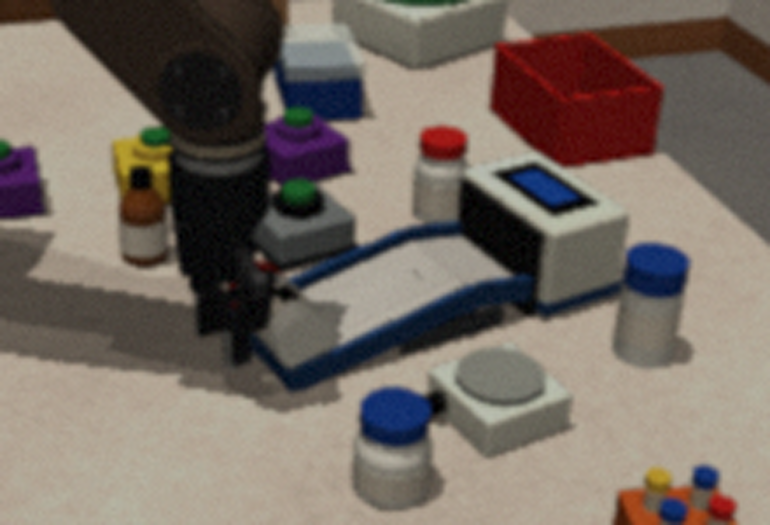

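>>> servo_tool:
  increments: "0 0 0 0.4 -0.1 0.1 4.5;0 0 0 0.8 -0.1 0.1 4.5;0 0 0 1.2 -0.1 0.1 4.5;0 0 0 1.5 -0.1 0.1 4.5;0 0 0 1.8 -0.1 0.1 4.5;0 0 0 2.0 -0.1 0.1 4.5;0 0 0 2.2 -0.1 0 4.5;0 0 0 2.4 -0.1 0 4.5;0 0 0 2.4 -0.1 0 4.5"

```text
time: 3.7
eef_pos: [0.4261, -0.0577, 0.0314]
tcp_rot: [0.993, 0.118, 0.0, 0.0]
contact_force: [0.7, 0.4, 1.0]
opening: 0.526
```

Run:
```python
from h import *
plan(lw(-.016,0,.03),Rt(0))
p,d=ctrl.read_camera("side")
cv2.imwrite("pics/s3.png",cv2.resize(p[120:270,160:380,::-1],None,fx=3.5,fy=3.5,interpolation=cv2.INTER_CUBIC))
p,d=ctrl.read_camera("top")
cv2.imwrite("pics/t3.png",cv2.resize(p[85:255,190:350,::-1],None,fx=3.5,fy=3.5,interpolation=cv2.INTER_CUBIC))
```

```text
t 3.70 q [-0.372  0.054  2.293  0.     0.794  0.963] loader [-19.4  -0.5  31.4] F [0.7 0.4 1. ] op 0.53
rot [ 0.    -0.001  0.005] shift cm [ 0.34 -0.05  0.14] tool z [ 0.001 -0.    -1.   ]
```

View pics/s3.png

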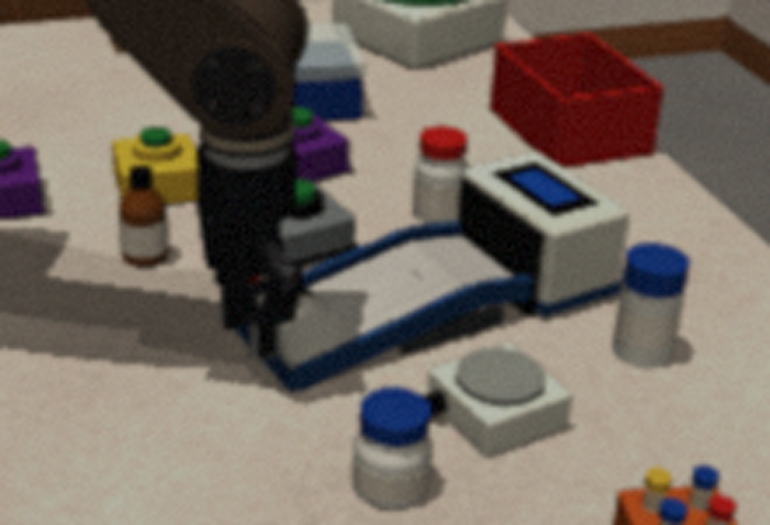

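View pics/t3.png

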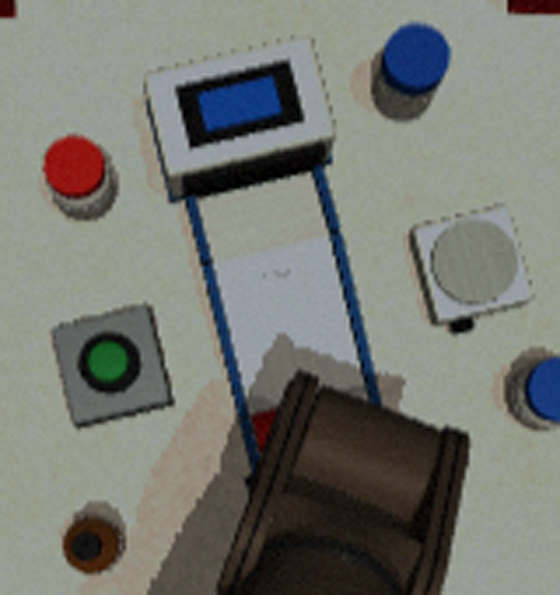

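>>> servo_tool:
  increments: "0 0 0.005 0.3 0 0 4.5;0 0 0.005 0.6 0 -0.05 4.5;0 0 0.005 0.9 0 -0.1 4.5;0 0 0.005 1.2 0 -0.15 4.5;0 0 0.005 1.5 0 -0.2 4.5;0 0 0.005 1.8 0 -0.25 4.5;0 0 0.005 2.1 0 -0.3 4.5;0 0 0.005 2.4 0 -0.35 4.5;0 0 0.005 2.7 0 -0.4 4.5;0 0 0.005 3.0 0 -0.45 4.5"

```text
time: 4.63
eef_pos: [0.4551, -0.0506, 0.0359]
tcp_rot: [0.993, 0.115, -0.0, -0.0]
contact_force: [-1.8, 0.1, 0.5]
opening: 0.525
```

Run:
```python
from h import *
plan(lw(.04,0,.041),Rt(0))
p,d=ctrl.read_camera("side")
cv2.imwrite("pics/s4.png",cv2.resize(p[120:270,160:380,::-1],None,fx=3.5,fy=3.5,interpolation=cv2.INTER_CUBIC))
```

```text
t 4.63 q [-0.333  0.105  2.227  0.     0.81   1.007] loader [10.5 -0.2 35.9] F [-1.8  0.1  0.5] op 0.52
rot [-0.  0.  0.] shift cm [ 2.95 -0.02 -0.51] tool z [-0.  0. -1.]
```

View pics/s4.png

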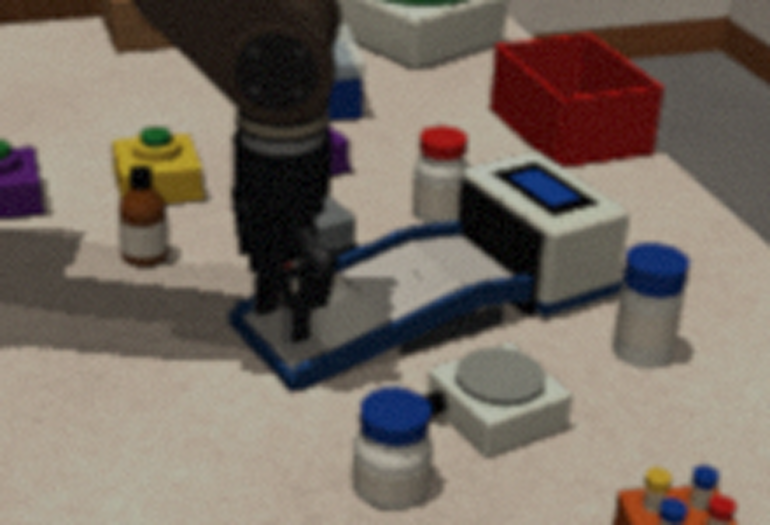

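Contact is made (−1.8 N) and the canister is moving up evenly ahead of both fingers (crop 290–330, 250–340). I'll continue.

>>> servo_tool:
  increments: "0 0 0 0.3 0 -0.05 4.5;0 0 0 0.6 0 -0.1 4.5;0 0 0 0.9 0 -0.15 4.5;0 0 0 1.2 0 -0.2 4.5;0 0 0 1.5 0 -0.25 4.5;0 0 0 1.8 0 -0.3 4.5;0 0 0 2.1 0 -0.35 4.5;0 0 0 2.4 0 -0.4 4.5;0 0 0 2.7 0 -0.46 4.5;0 0 0 3.0 0 -0.52 4.5"

```text
time: 5.52
eef_pos: [0.4843, -0.0438, 0.0411]
tcp_rot: [0.993, 0.115, -0.0, -0.0]
contact_force: [-1.2, -1.1, 0.0]
opening: 0.525
```

>>> servo_tool:
  increments: "0 0 0 0.3 0 -0.05 4.5;0 0 0 0.6 0 -0.1 4.5;0 0 0 0.9 0 -0.15 4.5;0 0 0 1.2 0 -0.2 4.5;0 0 0 1.5 0 -0.25 4.5;0 0 0 1.8 0 -0.3 4.5;0 0 0 2.1 0 -0.35 4.5;0 0 0 2.4 0 -0.4 4.5;0 0 0 2.7 0 -0.46 4.5;0 0 0 3.0 0 -0.52 4.5"

```text
time: 6.35
eef_pos: [0.5135, -0.0369, 0.0463]
tcp_rot: [0.993, 0.115, -0.0, -0.0]
contact_force: [-1.8, -1.6, 0.9]
opening: 0.532
```

Run:
```python
from h import *
plan(lw(.1,0,.052),Rt(0))
p,d=ctrl.read_camera("side")
cv2.imwrite("pics/s5.png",cv2.resize(p[120:270,160:380,::-1],None,fx=3.5,fy=3.5,interpolation=cv2.INTER_CUBIC))
p,d=ctrl.read_camera("top")
cv2.imwrite("pics/t5.png",cv2.resize(p[85:255,190:350,::-1],None,fx=3.5,fy=3.5,interpolation=cv2.INTER_CUBIC))
```

```text
t 6.35 q [-0.269  0.2    2.091 -0.     0.851  1.071] loader [70.5 -0.2 46.3] F [-1.8 -1.6  0.9] op 0.53
rot [-0.  0.  0.] shift cm [ 2.95 -0.02 -0.57] tool z [-0.  0. -1.]
```

View pics/s5.png

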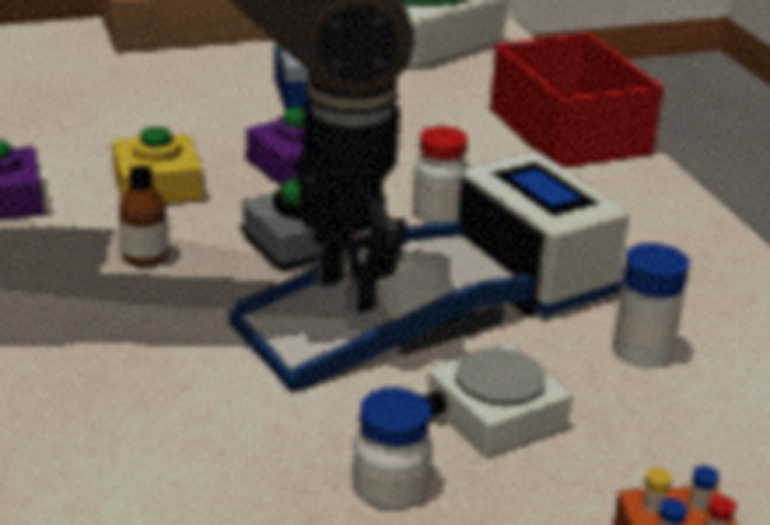

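View pics/t5.png

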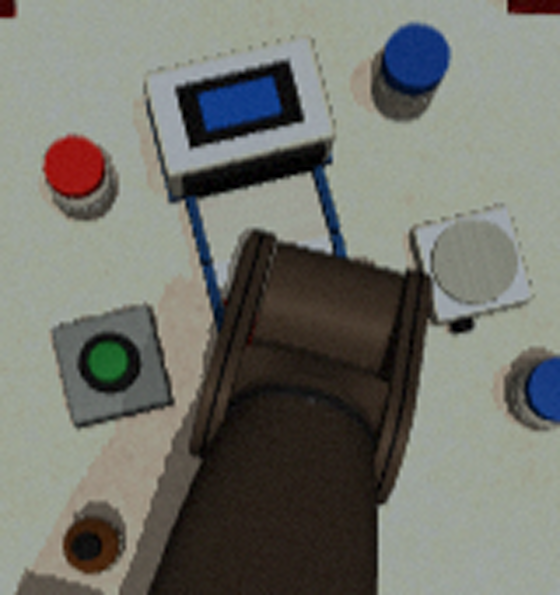

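>>> servo_tool:
  increments: "0 0 0 0.3 0 -0.05 4.5;0 0 0 0.6 0 -0.1 4.5;0 0 0 0.9 0 -0.15 4.5;0 0 0 1.2 0 -0.2 4.5;0 0 0 1.5 0 -0.25 4.5;0 0 0 1.8 0 -0.3 4.5;0 0 0 2.1 0 -0.35 4.5;0 0 0 2.4 0 -0.4 4.5;0 0 0 2.7 0 -0.46 4.5;0 0 0 3.0 0 -0.52 4.5"

```text
time: 7.28
eef_pos: [0.5427, -0.03, 0.0515]
tcp_rot: [0.993, 0.115, -0.0, -0.0]
contact_force: [-0.3, -0.3, 2.2]
opening: 0.527
```

>>> servo_tool:
  increments: "0 0 0 0.25 0 -0.05 4.5;0 0 0 0.5 0 -0.1 4.5;0 0 0 0.75 0 -0.15 4.5;0 0 0 1.0 0 -0.18 4.5;0 0 0 1.2 0 -0.22 4.5;0 0 0 1.4 0 -0.25 4.5;0 0 0 1.6 0 -0.3 4.5;0 0 0 1.8 0 -0.33 4.5;0 0 0 2.0 0 -0.36 4.5;0 0 0 2.0 0 -0.36 4.5"

```text
time: 8.12
eef_pos: [0.5626, -0.0255, 0.0552]
tcp_rot: [0.993, 0.115, 0.001, 0.0]
contact_force: [0.4, -0.1, 0.2]
opening: 0.527
```

Run:
```python
from h import *
plan(lw(.14,0,.057),Rt(0))
p,d=ctrl.read_camera("side")
cv2.imwrite("pics/s6.png",cv2.resize(p[120:270,160:380,::-1],None,fx=3.5,fy=3.5,interpolation=cv2.INTER_CUBIC))
p,d=ctrl.read_camera("top")
cv2.imwrite("pics/t6.png",cv2.resize(p[85:255,190:350,::-1],None,fx=3.5,fy=3.5,interpolation=cv2.INTER_CUBIC))
```

```text
t 8.12 q [-0.226  0.277  1.973  0.     0.89   1.114] loader [120.9  -0.3  55.2] F [ 0.4 -0.1  0.2] op 0.53
rot [ 0.    -0.001  0.   ] shift cm [ 1.91 -0.03 -0.17] tool z [ 0.001 -0.    -1.   ]
```

View pics/s6.png

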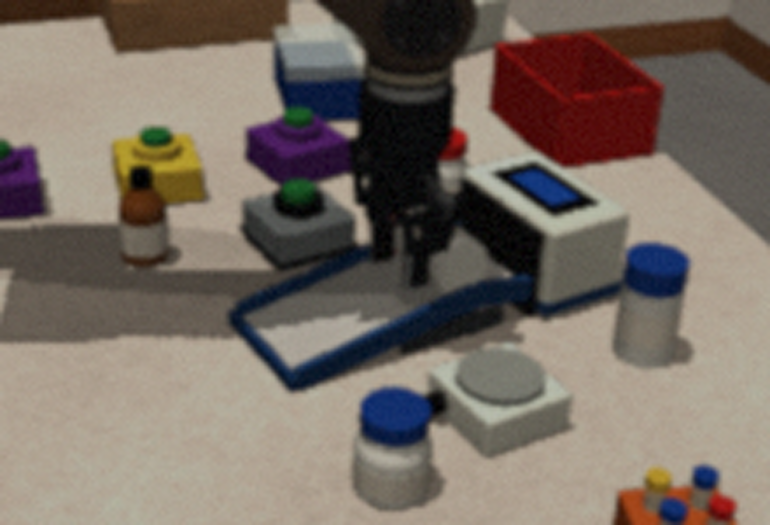

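View pics/t6.png

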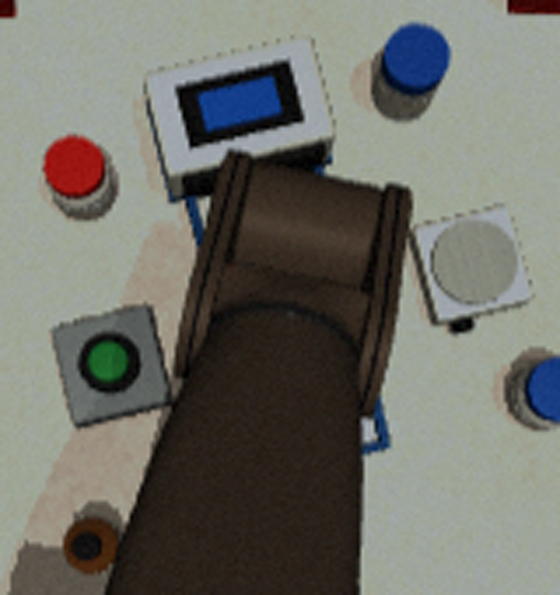

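Run:
```python
from h import *
p,d=ctrl.read_camera("side");np.savez("s7.npz",p=p,d=d);W=cloud("side",p,d)
cv2.imwrite("pics/s7.png",cv2.resize(p[165:215,255:330,::-1],None,fx=10,fy=10,interpolation=cv2.INTER_CUBIC))
Q=(W-O);a=Q@D;b=Q@L;z=W[...,2]
m=(d>0)&(abs(b)<.047)&(a>.12)&(a<.222)&(z>.045)&(z<.095)
for lo in np.arange(.12,.222,.006):
    k=m&(a>=lo)&(a<lo+.006)
    if k.sum(): print(round(lo+.003,3),k.sum(),"zmax",z[k].max().round(4),"b",b[k].min().round(3),b[k].max().round(3),p[k].mean(0).round())
```

```text
0.123 41 zmax 0.094 b -0.04 0.03 [16. 15. 15.]
0.129 40 zmax 0.0936 b -0.036 0.03 [39. 36. 34.]
0.135 46 zmax 0.0798 b -0.046 0.027 [81. 77. 71.]
0.141 22 zmax 0.0815 b -0.046 0.006 [91. 87. 80.]
0.147 24 zmax 0.0856 b -0.046 0.025 [95. 92. 84.]
0.153 25 zmax 0.0862 b -0.045 0.023 [99. 96. 88.]
0.159 29 zmax 0.087 b -0.045 0.023 [100.  97.  88.]
0.165 21 zmax 0.0857 b -0.045 -0.022 [97. 94. 86.]
0.171 25 zmax 0.0835 b -0.044 -0.014 [92. 90. 82.]
0.177 13 zmax 0.0697 b -0.044 -0.04 [100.  96.  88.]
0.183 1 zmax 0.0704 b -0.04 -0.04 [76. 73. 66.]
0.219 131 zmax 0.0838 b -0.047 0.046 [9. 8. 8.]
```

View pics/s7.png

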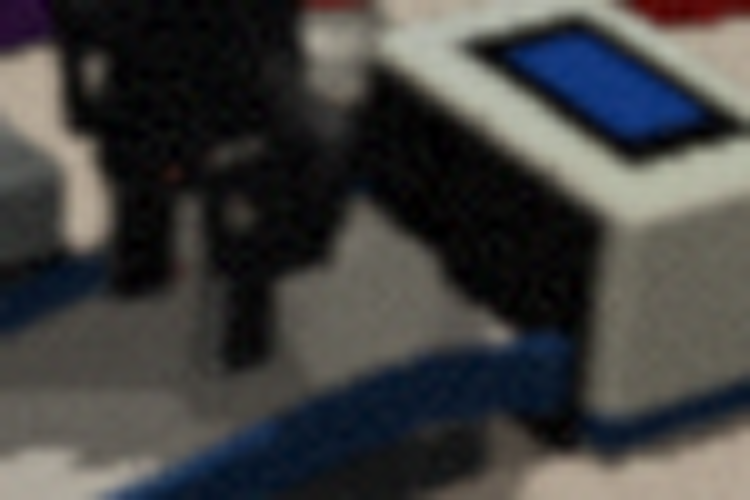

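The canister (crop ~350,280, top at x≈0.159) still lies just below the crest against the fingers. I'll push on slowly over the crest.

>>> servo_tool:
  increments: "0 0 0 0.2 0 -0.03 4.5;0 0 0 0.4 0 -0.07 4.5;0 0 0 0.6 0 -0.1 4.5;0 0 0 0.8 0 -0.13 4.5;0 0 0 1.0 0 -0.15 4.5;0 0 0 1.2 0 -0.17 4.5;0 0 0 1.4 0 -0.18 4.5;0 0 0 1.6 0 -0.18 4.5;0 0 0 1.8 0 -0.18 4.5;0 0 0 1.8 0 -0.18 4.5"

```text
time: 9.1
eef_pos: [0.5799, -0.0214, 0.0569]
tcp_rot: [0.993, 0.115, 0.0, 0.0]
contact_force: [0.8, -0.1, -0.2]
opening: 0.524
```

```bash
cat > chk.py <<'E'
from h import *
import sys
tag=sys.argv[1]
plan(lw(.1,0,.15),Rt(0))
p,d=ctrl.read_camera("side");W=cloud("side",p,d)
cv2.imwrite(f"pics/{tag}.png",cv2.resize(p[165:215,255:330,::-1],None,fx=10,fy=10,interpolation=cv2.INTER_CUBIC))
Q=(W-O);a=Q@D;b=Q@L;z=W[...,2]
m=(d>0)&(abs(b)<.047)&(a>.12)&(a<.222)&(z>.045)&(z<.095)
for lo in np.arange(.12,.222,.006):
    k=m&(a>=lo)&(a<lo+.006)
    if k.sum(): print(round(lo+.003,3),k.sum(),"zmax",z[k].max().round(4),"b",b[k].min().round(3),b[k].max().round(3),p[k].mean(0).round())
E
python3 chk.py s8
```

```text
t 9.10 q [-0.212  0.308  1.93   0.     0.903  1.128] loader [138.7  -0.2  56.9] F [ 0.8 -0.1 -0.2] op 0.52
rot [ 0. -0.  0.] shift cm [-3.86 -0.02 -9.31] tool z [ 0. -0. -1.]
0.123 3 zmax 0.0902 b -0.033 -0.031 [43. 43. 41.]
0.129 81 zmax 0.0947 b -0.039 0.041 [31. 31. 29.]
0.135 46 zmax 0.0896 b -0.042 0.033 [14. 14. 14.]
0.141 46 zmax 0.0947 b -0.039 0.029 [18. 17. 16.]
0.147 24 zmax 0.0948 b -0.037 0.03 [25. 24. 24.]
0.153 1 zmax 0.0776 b 0.022 0.022 [70. 58. 52.]
0.171 52 zmax 0.0693 b -0.045 0.047 [80. 75. 69.]
0.177 42 zmax 0.0784 b -0.045 0.039 [92. 86. 79.]
0.183 35 zmax 0.0836 b -0.046 0.035 [103.  98.  89.]
0.189 29 zmax 0.0845 b -0.045 -0.013 [109. 105.  95.]
0.195 27 zmax 0.0833 b -0.046 -0.005 [105. 101.  91.]
0.201 33 zmax 0.0839 b -0.045 -0.002 [99. 95. 86.]
0.207 24 zmax 0.0814 b -0.046 0.0 [93. 89. 81.]
0.213 14 zmax 0.0773 b -0.046 -0.01 [96. 93. 84.]
0.219 56 zmax 0.083 b -0.047 0.022 [29. 28. 26.]
```

View pics/s8.png

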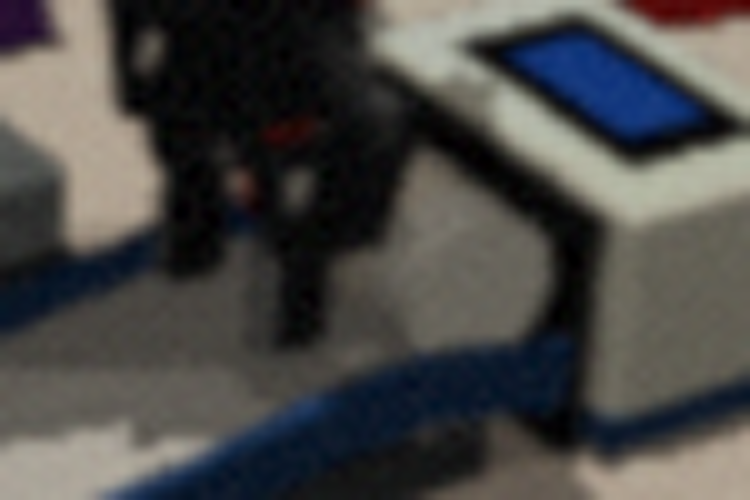

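The canister now lies against the black stop (crop ~480,270; spans x≈0.171–0.222), clear of the fingers. I'll back off and rise while closing the fingers.

>>> servo_tool:
  increments: "0 0 0 -1 0 0 4.5;0 0 0 -2.5 0 -1 4.5;0 0 0 -4 0 -4 4.5;0 0 0 -4 0 -8 4.5;0 0 0 -4 0 -10 3;0 0 0 -4 0 -10 0;0 0 0 -4 0 -10 0;0 0 0 -4 0 -10 0"

```text
time: 9.82
eef_pos: [0.5393, -0.0304, 0.1558]
tcp_rot: [0.993, 0.115, -0.001, -0.0]
contact_force: [-0.7, -0.1, -0.2]
opening: -0.002
```

```bash
python3 chk.py s9
python3 - <<'E'
from h import *
plan([.5135,.1115,.12],Rt(0))
p,d=ctrl.read_camera("top");W=cloud("top",p,d);hsv=cv2.cvtColor(p,cv2.COLOR_RGB2HSV)
g=(d>0)&(hsv[...,0]>50)&(hsv[...,0]<85)&(hsv[...,1]>120)&(abs(W[...,0]-.513)<.03)&(abs(W[...,1]-.112)<.03)
print(g.sum(),W[g].mean(0),np.percentile(W[g][:,2],[5,50,95]),np.argwhere(g).mean(0))
cv2.imwrite("pics/t9.png",cv2.resize(p[85:255,190:350,::-1],None,fx=3.5,fy=3.5,interpolation=cv2.INTER_CUBIC))
E
```

```text
t 9.82 q [-0.244  0.085  1.982 -0.     1.077  1.096] loader [ 97.1   0.2 155.8] F [-0.7 -0.1 -0.2] op -0.00
rot [-0.001  0.002  0.   ] shift cm [0.29 0.02 0.57] tool z [-0.002  0.    -1.   ]
0.141 1 zmax 0.0462 b 0.046 0.046 [15. 22. 38.]
0.147 1 zmax 0.0483 b 0.046 0.046 [16. 27. 41.]
0.171 108 zmax 0.072 b -0.044 0.045 [87. 70. 63.]
0.177 92 zmax 0.0783 b -0.046 0.046 [105.  92.  83.]
0.183 63 zmax 0.0821 b -0.045 0.045 [111.  94.  85.]
0.189 58 zmax 0.0838 b -0.046 0.045 [111.  94.  86.]
0.195 52 zmax 0.0854 b -0.044 0.046 [112.  91.  82.]
0.201 39 zmax 0.0841 b -0.045 0.042 [105.  95.  86.]
0.207 30 zmax 0.0813 b -0.046 0.045 [93. 83. 75.]
0.213 14 zmax 0.0769 b -0.045 0.033 [93. 89. 82.]
0.219 63 zmax 0.0838 b -0.047 0.046 [30. 29. 26.]
t 9.87 q [-0.244  0.086  1.983 -0.     1.077  1.096] loader [ 96.8   0.4 155. ] F [-0.1  0.3 -0.1] op 0.00
rot [-0.002  0.003  0.   ] shift cm [  0.77 -14.39   3.52] tool z [-0.003  0.001 -1.   ]
120 [0.51260442 0.11190101 0.06088518] [0.05254392 0.06136486 0.0646866 ] [187.75833333 220.50833333]
```

View pics/t9.png

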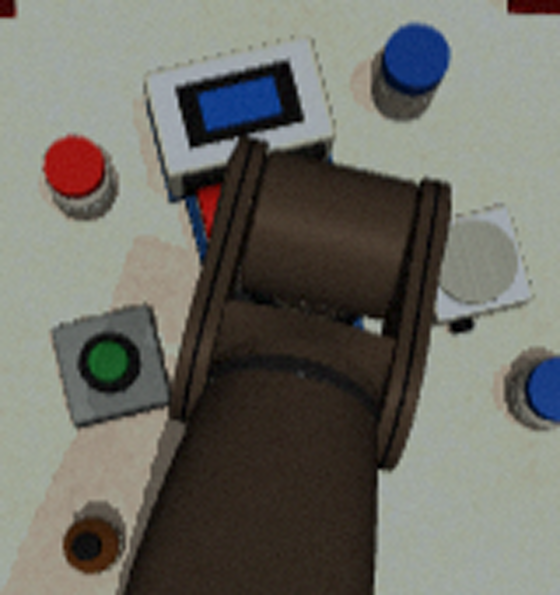

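The red cap is at the stop (crop 210,205) and the button at (109,362) is free. I'll move above it with the fingers shut.

>>> servo_tool:
  increments: "0 0 0 0.2 -3 0 0;0 0 0 0.4 -6 0 0;0 0 0 0.7 -9 1 0;0 0 0 0.7 -12 2.5 0;0 0 0 0.7 -14.4 3.5 0;0 0 0 0.7 -14.4 3.5 0;0 0 0 0.7 -14.4 3.5 0"

```text
time: 10.5
eef_pos: [0.5125, 0.1121, 0.1195]
tcp_rot: [0.993, 0.117, -0.002, -0.0]
contact_force: [-0.3, 0.3, 0.0]
opening: -0.001
```

Run:
```python
from h import *
plan([.5125,.111,.078],Rt(0))
p,d=ctrl.read_camera("side")
cv2.imwrite("pics/s10.png",cv2.resize(p[120:270,160:380,::-1],None,fx=3.5,fy=3.5,interpolation=cv2.INTER_CUBIC))
```

```text
t 10.50 q [ 0.022  0.102  2.039 -0.     1.006  1.359] loader [103.6 145.1 119.5] F [-0.3  0.3  0. ] op -0.00
rot [-0.001  0.005  0.003] shift cm [-0.01  0.1   4.15] tool z [-0.005 -0.    -1.   ]
```

View pics/s10.png

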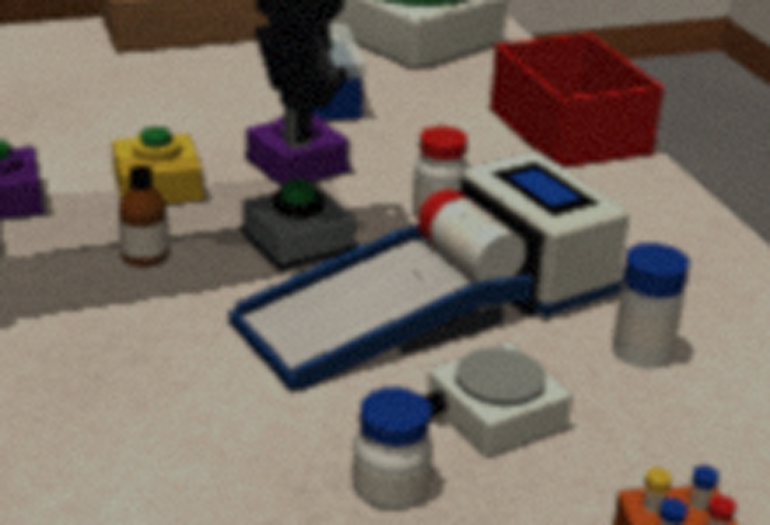

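The canister lies square at the stop (crop 475,235), and the shut fingertips are above the green button (298,190). I'll press down in small steps.

>>> servo_tool:
  increments: "0 0 0 0 0.1 2 0;0 0 0 0 0.1 3.3 0;0 0 0 0 0.1 3.7 0;0 0 0 0 0.1 3.9 0;0 0 0 0 0.1 4.1 0;0 0 0 0 0.1 4.3 0;0 0 0 0 0.1 4.5 0;0 0 0 0 0.1 4.6 0;0 0 0 0 0.1 4.7 0;0 0 0 0 0.1 4.7 0"

```text
time: 11.38
eef_pos: [0.515, 0.1101, 0.0753]
tcp_rot: [0.993, 0.115, 0.0, 0.0]
contact_force: [-0.4, -1.7, 1.8]
opening: 0.005
```

>>> servo_tool:
  increments: "0 0 0 0 0 0.1 0;0 0 0 0 0 0.2 0;0 0 0 0 0 0.3 0;0 0 0 0 0 0.4 0;0 0 0 0 0 0.5 0;0 0 0 0 0 0.5 0"

```text
time: 11.88
eef_pos: [0.515, 0.1102, 0.0701]
tcp_rot: [0.993, 0.115, 0.0, 0.0]
contact_force: [-0.3, -0.8, 4.8]
opening: 0.002
```

>>> servo_tool:
  increments: "0 0 0 0 0 0.1 0;0 0 0 0 0 0.2 0;0 0 0 0 0 0.3 0;0 0 0 0 0 0.3 0;0 0 0 0 0 0.3 0"

```text
time: 12.3
eef_pos: [0.5151, 0.1102, 0.0698]
tcp_rot: [0.993, 0.115, -0.001, 0.0]
contact_force: [-7.1, -2.6, 18.9]
opening: 0.002
```

The button has bottomed out: the force jumped to 19 N with no further travel. I'll let go.

>>> servo_tool:
  increments: "0 0 0 0 0 -0.5 0;0 0 0 0 0 -1.5 0;0 0 0 0 0 -4 0;0 0 0 0 0 -8 0;0 0 0 0 0 -11 0;0 0 0 0 0 -11 0;0 0 0 0 0 -11 0;0 0 0 0 0 -11 0"

```text
time: 12.97
eef_pos: [0.5136, 0.1104, 0.1757]
tcp_rot: [0.993, 0.115, -0.001, -0.0]
contact_force: [-0.4, -0.5, 0.1]
opening: -0.001
```

Run:
```python
from h import *
s=ctrl.get_state();print(s["eef_pos"],s["contact_force"],np.abs(s["dq"]).max())
p,d=ctrl.read_camera("side");W=cloud("side",p,d);hsv=cv2.cvtColor(p,cv2.COLOR_RGB2HSV)
for X,dd in((p,d),):
  z0=np.load("side0.npz")
  for pp,D_ in((z0["p"],z0["d"]),(p,d)):
    w=cloud("side",pp,D_);h=cv2.cvtColor(pp,cv2.COLOR_RGB2HSV)
    g=(D_>0)&(h[...,0]>50)&(h[...,0]<85)&(h[...,1]>120)&(abs(w[...,0]-.513)<.03)&(abs(w[...,1]-.112)<.03)
    r=np.argwhere(g);print("green rows",r[:,0].min(),r[:,0].max(),r[:,0].mean(),np.percentile(w[g][:,2],[50,90]))
a=(W-O)@D;b=(W-O)@L
m=(d>0)&(abs(b)<.044)&(a>.16)&(a<.221)&(W[...,2]>.06)
for lo in (-.044,-.022,0,.022):
    k=m&(b>=lo)&(b<lo+.022)
    q=np.c_[a[k],W[k][:,2]];A=np.c_[2*q,np.ones(len(q))];s=np.linalg.lstsq(A,(q**2).sum(1),rcond=None)[0];print("circle centre x,z",s[:2].round(4),len(q),np.sqrt(s[2]+s[:2]@s[:2]).round(4))
cv2.imwrite("pics/s11.png",cv2.resize(p[120:270,160:380,::-1],None,fx=3.5,fy=3.5,interpolation=cv2.INTER_CUBIC))
```

```text
[0.51362892 0.11038096 0.17571372] [-0.36831185 -0.52412894  0.07717877] 0.023755745229726944
green rows 171 179 174.98507462686567 [0.05833639 0.06226703]
green rows 108 179 168.61333333333334 [0.05900084 0.22380128]
circle centre x,z [0.1953 0.0656] 135 0.0181
circle centre x,z [0.1987 0.0559] 83 0.0276
circle centre x,z [0.1983 0.0564] 73 0.0272
circle centre x,z [0.1999 0.055 ] 79 0.029
```

View pics/s11.png

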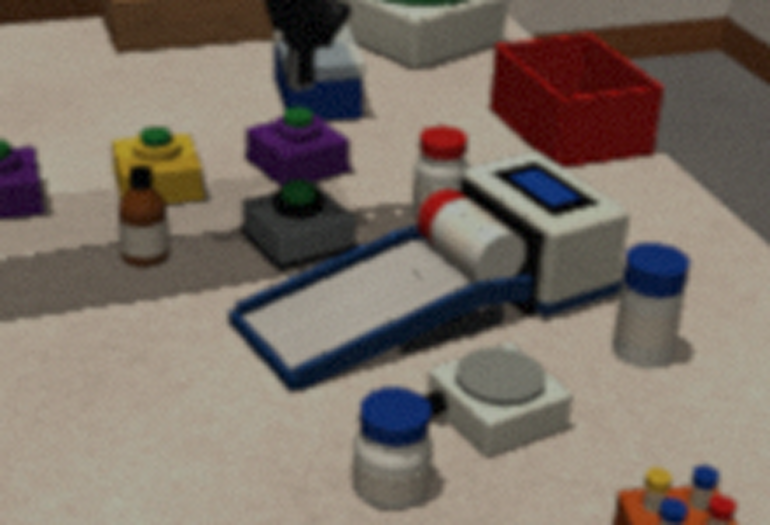

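The canister lies square at the stop (crop 475,235) with its centre at x≈0.198. The button is up again (298,192), and the arm is clear of everything. I'm handing it in.

```bash
python3 -c "
from plant import ctrl
print(ctrl.sign_off())"
```

```text
the job is handed in; nothing more can be done
None
```

I pushed the canister up the ramp with both fingertips at about 3.6 cm/s, over the crest and against the stop. Then I pressed the green button on the grey box and let go. I handed the job in shortly after 13.0 s, and the hand-in gives no verdict.

**Canister:** the last picture shows it lying square at the stop. Circle fits to its visible surface put the centre at about x = 0.198 m and z = 0.056 m in the loader's frame (home is 0.198 and 0.058). One of the four fits was off in height (z = 0.066, radius 18 mm); it covers the end nearest the camera. I take it to be spoiled by points on the flat end.

**Button:** about 5 mm of travel shows between the readings under load. At the bottom the force jumped from 4.8 to 18.9 N with only 0.3 mm more movement, which I take as fully down. It is back up: its median measured height is 0.059 m now, against 0.058 m at the start.

**Other things:** the arm finished clear above the bench with no contact force. The pictures show nothing else moved, though I did not measure the other objects' positions at the end.

**Weak reading:** just below the crest the force showed no push on the fingers. A picture confirmed the canister was still resting against them.

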